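Tap the raised vial stoppers home, shortest first

ROBOT

A 7-joint arm with a two-finger parallel gripper is mounted at the origin on the work surface. World frame = base frame: x ahead of the robot, y to its left, z up, the work surface at z = 0. Lengths are in m, angles in rad, forces in N, time in s.
With the tool pointing down it reaches from about 0.4 to 0.9 m from the base axis. Payload 5.6 kg.
Tool frame: the origin (TCP) lies at the centre of the arm's flange, where the gripper is bolted on; the fingertips stand 190 mm ahead of it and the grasp point (between the pads) lies 171 mm ahead of it (grip_depth is the distance from the TCP to the grasp point, in m); z points along the fingers, y is the line along which they close (so a half turn about z gives the same grasp; the last joint's range is limited). The gripper opens to 92 mm and grips with 3 to 60 N. Pads are 20 mm wide; open, the fingers measure 128 mm over their backs; the gripper's body (75 mm by 189 mm) begins 69 mm behind the grasp point.
Start: joints at [1.278, 0.468, -0.012, 1.603, 0.006, 1.071, -0.056], TCP at [0.161, -0.63, 0.405] pointing down, gripper open.
Joint ranges: [-2.53, 2.53], [-0.31, 2.02], [-1.57, 1.55], [0.28, 2.44], [-1.29, 4.43], [0.15, 1.84], [-2.92, 2.92]. Speed limits (rad/s): [2.57, 2.57, 3.14, 3.14, 3.14, 3.14, 3.14].

INTERFACE

Orientations are given as a unit quaternion [x, y, z, w].
In Python, from plant import * gives the robot as it stands.
- The arm moves only by the tool arm_command, never from a script. Its argument "commands" is a list of rows, each an object of numbers: "dx", "dy", "dz": the shift along the tool's x, y, z in units of 60 mm (1.0 is 60 mm); "rx", "ry", "rz": the turn, a rotation vector about the tool's x, y, z in units of 5 degrees (1.0 is 5 degrees). In form: [{"dx": .., "dy": .., "dz": .., "rx": .., "ry": .., "rz": ..}, ...]. A call has 1 to 5 rows; each row shifts and turns the commanded pose from where the row before left it, along the tool's axes as they then stand; what a row does not reach is not made up. A row lasts 1/8 s, in which the tool goes at most 62.5 mm and 10.7 degrees, less where a joint would pass 70% of its speed; a pose out of reach is approached as far as the arm can. A call is refused whole if a number of a shift passes 1 or a number of a turn 1, either way. A call with a gripper value outside its range is refused whole. "hand" is the gripper's target within -1 to 1 (shut at 1, half-way at 0, fully open at -1), set as the call begins (left out, the last holds). The fingers move at their own pace and stop on an object; "newtons" is the grip in N (left out, the last holds). Time passes only in rows, so rows that do not move let the fingers close. It gives the time, the measured TCP pose, the force, the opening and the grip force at its end, in the units of the state.
- state(): the state, without advancing time (a new reading comes with each control period).
- get_image(name): name is "side" or "top"; returns a dict with "image" (480x640x3 uint8, blue, green, red), "fov_y" (degrees; the focal length in pixels is half the picture's height over the tangent of half this angle, whatever the lens; pixels are square), "cx", "cy" (the principal point, pixels), "T" (4x4, takes a point from camera to world coordinates). Camera axes: x right, y down, z forward; pixel columns grow to the right and rows downward; lengths in m; the calibration is good to about 2 mm. A picture is of the moment at which its call begins. There is no depth.
- sign_off(): hands the job in; it is judged then, once.
The state is a dict: "t": time; "joint_pos": joint angles; "joint_vel": joint speeds; "joint_efforts": joint torques, N m; "eef_pos": TCP position; "orientation": TCP orientation; "contact_force": force on the tool from outside, world axes, zero at the start; "moment": the same for the moment, N m; "width": finger opening in m; "grasp_force": force on a finger pad.
Only numpy, scipy, OpenCV 4.12 (cv2) and the standard library are available. Lean on these libraries where they do the work, as an engineer would, in place of code of your own. Each camera call takes 0.05 s, during which the arm holds its last target. There are 200 camera calls.

TASK

Three vials in the rack still have their grey rubber stoppers standing raised. With the fingertips, lightly tap each stopper down until it is fully home: first on the shortest vial, then on the middle one, last on the tallest. Do not lift or pull out any vial, and leave the two metal-capped vials untouched and the beaker and bottle where they are.

Things in the scene. Friction and masses are not known exactly. Their poses are not given: they have to be found in the camera images.
- rack: black plastic vial rack, 180 x 260 x 30 mm (its x, y, z), fixed to the steel work surface; origin at the centre of its underside. Six identical round pockets, 42.5 mm wide and 20 mm deep, in two rows of three at x = -40 and +40 mm, y = -80, 0 and +80 mm in its frame. Five hold a vial standing loose, in any arrangement; one is empty.
- vial_short: the shortest of the three unsealed glass vials, 40 mm in diameter (30 mm at the mouth), 50 mm from its foot to its mouth, about 110 g, standing loose in a rack pocket; origin at the centre of its foot, z up along it. It must stay standing in its pocket; it may rock by a millimetre or two.
- stopper_short_top (a point): centre of the flat top of the grey rubber stopper of the short vial: a disc 29 mm in diameter and 7 mm thick whose top stands 16 mm above the glass mouth (66 mm above the vial's foot) when fully raised (joint 0) and 7 mm above it when home. The thick top is soft: it gives about 1 mm for each 4 N, 3.5 mm at most, and springs back
- stopper_short (a joint): how far that stopper has gone down, in m: 0 fully raised, with a 9 mm gap under its disc; 0.009 fully home, disc on the glass. Starts between 0 and 0.0015. It slides with about 3 N of steady friction, has no spring and stays where it is left; at 0.009 it meets the glass and from there the force climbs as the soft top gives. More than 20 N on it breaks the glass.
- vial_middle: the middle-height of the three unsealed glass vials, 40 mm in diameter (30 mm at the mouth), 70 mm from its foot to its mouth, about 110 g, standing loose in a rack pocket; origin at the centre of its foot, z up along it. It must stay standing in its pocket; it may rock by a millimetre or two.
- stopper_middle_top (a point): centre of the flat top of the grey rubber stopper of the middle vial: a disc 29 mm in diameter and 7 mm thick whose top stands 16 mm above the glass mouth (86 mm above the vial's foot) when fully raised (joint 0) and 7 mm above it when home. The thick top is soft: it gives about 1 mm for each 4 N, 3.5 mm at most, and springs back
- stopper_middle (a joint): how far that stopper has gone down, in m: 0 fully raised, with a 9 mm gap under its disc; 0.009 fully home, disc on the glass. Starts between 0 and 0.0015. It slides with about 3 N of steady friction, has no spring and stays where it is left; at 0.009 it meets the glass and from there the force climbs as the soft top gives. More than 20 N on it breaks the glass.
- vial_tall: the tallest of the three unsealed glass vials, 40 mm in diameter (30 mm at the mouth), 90 mm from its foot to its mouth, about 110 g, standing loose in a rack pocket; origin at the centre of its foot, z up along it. It must stay standing in its pocket; it may rock by a millimetre or two.
- stopper_tall_top (a point): centre of the flat top of the grey rubber stopper of the tall vial: a disc 29 mm in diameter and 7 mm thick whose top stands 16 mm above the glass mouth (106 mm above the vial's foot) when fully raised (joint 0) and 7 mm above it when home. The thick top is soft: it gives about 1 mm for each 4 N, 3.5 mm at most, and springs back
- stopper_tall (a joint): how far that stopper has gone down, in m: 0 fully raised, with a 9 mm gap under its disc; 0.009 fully home, disc on the glass. Starts between 0 and 0.0015. It slides with about 3 N of steady friction, has no spring and stays where it is left; at 0.009 it meets the glass and from there the force climbs as the soft top gives. More than 20 N on it breaks the glass.
- sealed_a: already sealed glass vial with a flat, shiny aluminium cap and no gap under it, 40 mm in diameter, 62 mm tall, standing loose in a rack pocket; origin at the centre of its foot. To be left untouched.
- sealed_b: already sealed glass vial with a flat, shiny aluminium cap and no gap under it, 40 mm in diameter, 62 mm tall, standing loose in a rack pocket; origin at the centre of its foot. To be left untouched.
- beaker: open stainless-steel beaker, 80 mm across the rim, 85 mm tall, standing beside the rack; origin at the centre of its underside. To be left alone.
- bottle: white plastic bottle with a cap, 60 mm in diameter, 120 mm tall, standing beside the rack; origin at the centre of its underside. To be left alone.
Mind the look-alikes: they are no part of the job. What is shaped like the vial_tall but red is not meant.

How it is judged:
By the outcome, as a careful person would: the job done as asked, in the order asked, and still so for the second after the job is handed in, with the robot touching nothing.
It also fails if it takes over 45 s, if anything falls off the work surface, if the arm or the gripper's body presses on something with over 40 N, if the wrist force passes 120 N, or if a joint passes its speed limit or range.

## Working session

There is one attempt and no reset: what is moved stays moved. The work goes in short steps, Python scripts to look and compute and a tool call to move; the robot and the scene stay as the last step left them, time stands still between calls to the robot, and variables do not carry over. Pictures are saved under pics/ and viewed, at most 10 in all, crops included, and the job is handed in when it is done.

Besides the shell and the picture viewer there is one more tool, called after ">>>" as name(argument=value, ...) on one line, values as JSON. arm_command: Moves the arm, as the interface text tells. Its arguments: {"type":"object","properties":{"commands":{"type":"array"},"hand":{"type":"number"},"newtons":{"type":"number"}},"required":["commands"]}

```bash
ls; mkdir -p pics; python3 - <<'E'
from plant import *
import cv2,numpy as np
s=state();print({k:np.round(v,3).tolist() for k,v in s.items()})
for n in("side","top"):
    g=get_image(n);cv2.imwrite(f"pics/{n}0.png",g["image"]);print(n,g["fov_y"],g["cx"],g["cy"],np.round(g["T"],4).tolist(),[k for k in g])
E
```

```text
pics
{'t': 0.0, 'joint_pos': [1.278, 0.468, -0.012, 1.604, 0.006, 1.071, -0.056], 'joint_vel': [-0.002, 0.0, 0.0, 0.002, -0.003, 0.0, 0.0], 'joint_efforts': [-0.0, -52.057, -0.012, -24.375, -0.057, 0.017, 0.0], 'eef_pos': [0.161, -0.63, 0.404], 'orientation': [0.992, 0.125, -0.0, -0.001], 'contact_force': [-1.004, -0.223, 0.042], 'moment': [0.005, 0.043, -0.016], 'grasp_force': 0.0, 'width': 0.092}
side 53.58610656887476 327.48061353741076 241.12902178704164 [[-0.904, -0.288, 0.316, 0.2305], [-0.4271, 0.5735, -0.699, 0.6522], [0.0201, -0.7669, -0.6415, 0.6688], [0.0, 0.0, 0.0, 1.0]] ['image', 'fov_y', 'cx', 'cy', 'T']
top 52.73622384241451 318.5645349257788 232.24094497645163 [[-0.0223, -0.9882, 0.1515, 0.3494], [-0.9997, 0.0202, -0.0152, 0.0574], [0.0119, -0.1518, -0.9883, 1.0185], [0.0, 0.0, 0.0, 1.0]] ['image', 'fov_y', 'cx', 'cy', 'T']
```

View pics/side0.png

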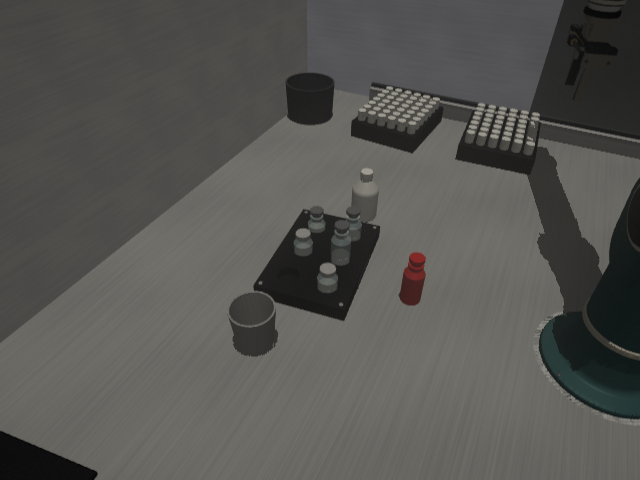

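View pics/top0.png

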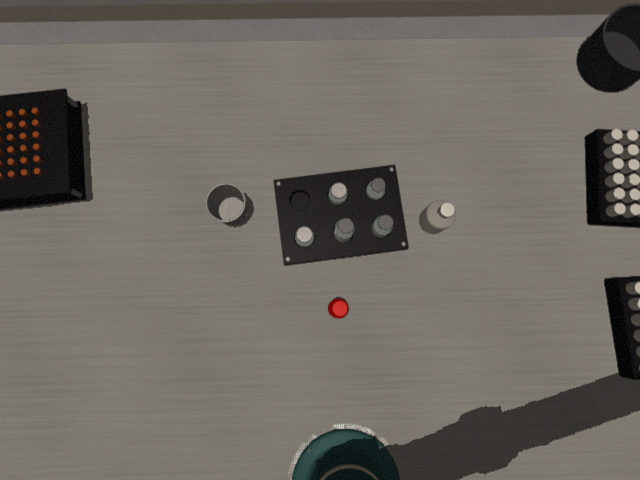

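Side view: grey-topped vials at (317,213), (354,214), (342,228). Bright caps are at (303,235) and (328,270), and the red look-alike is at (415,262). Top view: grey tops at (375,187), (344,229), (382,225), capped vials at (304,235) and (338,190), and the red one at (339,308). The grey three are the ones to choose from; I'll check them in one close crop.

```bash
python3 - <<'E'
import cv2,numpy as np
a=cv2.imread("pics/side0.png")[160:320,240:400];b=cv2.imread("pics/top0.png")[150:280,260:420]
f=lambda i:cv2.resize(np.clip(255*(i/255.)**.6,0,255).astype(np.uint8),None,fx=5 if 0 else 4.9,fy=4.9,interpolation=cv2.INTER_CUBIC)
A=cv2.resize(f(a),(400*1,400));B=cv2.resize(f(b),(784,637))
cv2.imwrite("pics/sc.png",cv2.resize(f(a),(600,600)));cv2.imwrite("pics/tc.png",cv2.resize(f(b),(738,600)))
E
```

```text
(no output)
```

View pics/sc.png

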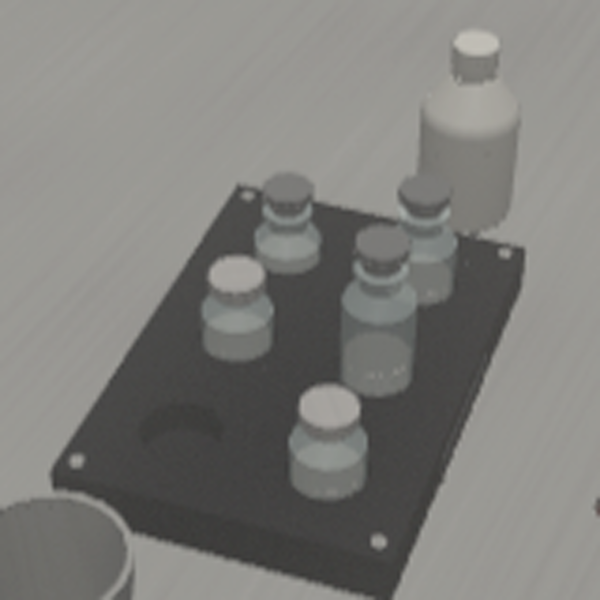

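View pics/tc.png

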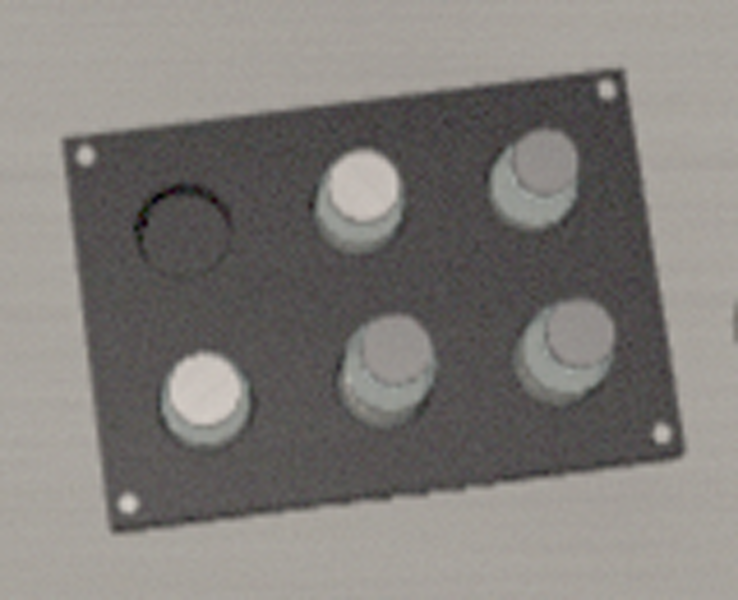

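The crops show three grey raised stoppers and two bright caps. Stopper centres, side crop / top crop: A (288,190)/(545,161), B (425,195)/(580,332), C (383,245)/(397,349). By eye A looks short, B middle and C tall; I'll triangulate to confirm.

```bash
cat > h.py <<'E'
import numpy as np
C={"side":(53.58610656887476,327.4806,241.129,np.array([[-0.904,-0.288,0.316,0.2305],[-0.4271,0.5735,-0.699,0.6522],[0.0201,-0.7669,-0.6415,0.6688]])),
"top":(52.73622384241451,318.5645,232.2409,np.array([[-0.0223,-0.9882,0.1515,0.3494],[-0.9997,0.0202,-0.0152,0.0574],[0.0119,-0.1518,-0.9883,1.0185]]))}
def ray(n,u,v):
    f,cx,cy,T=C[n];f=240/np.tan(np.radians(f/2));d=T[:,:3]@[(u-cx)/f,(v-cy)/f,1];return T[:,3],d/np.linalg.norm(d)
def plane(n,u,v,z):
    o,d=ray(n,u,v);return o+d*(z-o[2])/d[2]
def tri(a,b):
    (o,d),(p,e)=ray("side",*a),ray("top",*b);s=np.linalg.lstsq(np.c_[d,-e],p-o,rcond=None)[0]
    x,y=o+s[0]*d,p+s[1]*e;return (x+y)/2,np.linalg.norm(x-y)
E
python3 - <<'E'
from h import *
sc=lambda p:(240+(p[0]+.5)/3.75-.5,160+(p[1]+.5)/3.75-.5)
tc=lambda p:(260+(p[0]+.5)/4.6125-.5,150+(p[1]+.5)/4.6125-.5)
for n,a,b in(("A",(288,190),(545,161)),("B",(425,195),(580,332)),("C",(383,245),(397,349)),("cap1",(237,275),(364,186)),("cap2",(330,408),(205,389))):
    x,g=tri(sc(a),tc(b));print(n,x.round(4),round(g,4))
cor=np.array([plane("top",*tc(p),.03) for p in((63,138),(623,69),(685,455),(112,531))])
print(cor.round(4)); c=cor.mean(0)
cs=np.array([plane("side",*sc(p),.03) for p in((240,184),(525,250),(392,597),(53,475))]);print("side",cs.round(4),cs.mean(0))
yv=(cor[0]-cor[1]+cor[3]-cor[2])[:2];print(np.linalg.norm(yv)/2);yv/=np.linalg.norm(yv);xv=np.array([yv[1],-yv[0]])
print("centre",c,"yaw",np.arctan2(xv[1],xv[0]))
for i in(-.04,.04):
  for j in(-.08,0,.08):print(i,j,(c[:2]+i*xv+j*yv).round(4))
E
```

```text
A [ 0.5886 -0.0783  0.0731] 0.0006
B [ 0.5097 -0.0877  0.0897] 0.0008
C [ 0.5003 -0.0083  0.1136] 0.0003
cap1 [0.5795 0.0009 0.0718] 0.0002
cap2 [0.4915 0.0715 0.0712] 0.0005
[[ 0.6148  0.1348  0.03  ]
 [ 0.6424 -0.122   0.03  ]
 [ 0.4638 -0.1415  0.03  ]
 [ 0.4352  0.1145  0.03  ]]
side [[ 0.6429 -0.1235  0.03  ]
 [ 0.4649 -0.1406  0.03  ]
 [ 0.4282  0.1351  0.03  ]
 [ 0.6123  0.1374  0.03  ]] [0.5370811  0.00206937 0.03      ]
0.2579392639029684
centre [ 0.53905693 -0.0035616   0.03      ] yaw 0.10915750704905096
-0.04 -0.08 [ 0.508  -0.0874]
-0.04 0 [ 0.4993 -0.0079]
-0.04 0.08 [0.4906 0.0716]
0.04 -0.08 [ 0.5875 -0.0787]
0.04 0 [0.5788 0.0008]
0.04 0.08 [0.5701 0.0803]
```

Short = A (0.588,-0.078), middle = B (0.509,-0.088), tall = C (0.500,-0.008), and the heights agree (tops at 0.076, 0.096 and 0.116, foot at z = 0.01). Next I'll work out the moves.

```bash
cat > go.py <<'E'
import sys
from plant import *
import numpy as np
from scipy.spatial.transform import Rotation as R
s=state();r=R.from_quat(s["orientation"]);p=s["eef_pos"]
t=np.array([float(a) for a in sys.argv[1:4]])+[0,0,.19]
print("t",s["t"],"tip",np.round(np.array(p)+r.apply([0,0,.19]),4),"f",np.round(s["contact_force"],2),"z axis",r.apply([0,0,1]).round(4))
print("units",(r.inv().apply(t-p)/.06).round(3), "rotvec5deg to vertical",np.round(np.degrees((r.inv()*R.from_euler("zyx",[r.as_euler("zyx")[0],0,np.pi])).as_rotvec())/5,3))
E
python3 go.py 0.588 -0.0785 0.2
```

```text
t 0.1 tip [ 0.1605 -0.6293  0.2138] f [-0.47  0.39  0.11] z axis [-5.0e-04  1.5e-03 -1.0e+00]
units [ 9.173 -7.139  0.241] rotvec5deg to vertical [-0.018  0.002  0.   ]
```

>>> arm_command(commands=[{"dx": 0.3, "dy": -0.24}, {"dx": 0.6, "dy": -0.47}, {"dx": 0.6, "dy": -0.47}, {"dx": 0.6, "dy": -0.47}, {"dx": 0.6, "dy": -0.47}], hand=1, newtons=10)

```text
invalid input
```

>>> arm_command(commands=[{"dx": 0.6, "dy": -0.47}, {"dx": 0.6, "dy": -0.47}, {"dx": 0.6, "dy": -0.47}, {"dx": 0.6, "dy": -0.47}, {"dx": 0.6, "dy": -0.47}])

```text
invalid input
```

>>> arm_command(commands=[{"dx": 0.6, "dy": -0.47}, {"dx": 0.6, "dy": -0.47}, {"dx": 0.6, "dy": -0.47}, {"dx": 0.6, "dy": -0.47}, {"dx": 0.47, "dy": -0.32}])

```text
invalid input
```

```bash
python3 go.py 0.588 -0.0785 0.1
```

```text
t 0.1 tip [ 0.1605 -0.6293  0.2138] f [-0.47  0.39  0.11] z axis [-5.0e-04  1.5e-03 -1.0e+00]
units [ 9.173 -7.137  1.907] rotvec5deg to vertical [-0.018  0.002  0.   ]
```

Maybe every row needs all six keys.

>>> arm_command(commands=[{"dx": 0.3, "dy": -0.24, "dz": 0, "rx": 0, "ry": 0, "rz": 0}, {"dx": 0.6, "dy": -0.47, "dz": 0, "rx": 0, "ry": 0, "rz": 0}, {"dx": 0.6, "dy": -0.47, "dz": 0, "rx": 0, "ry": 0, "rz": 0}, {"dx": 0.6, "dy": -0.47, "dz": 0, "rx": 0, "ry": 0, "rz": 0}, {"dx": 0.6, "dy": -0.47, "dz": 0, "rx": 0, "ry": 0, "rz": 0}], hand=1, newtons=10)

```text
t: 0.72
eef_pos: [0.2878, -0.4636, 0.4047]
orientation: [0.992, 0.125, 0.0, -0.0]
contact_force: [0.3, 0.7, -1.1]
width: 0.0444
grasp_force: 0.0
```

>>> arm_command(commands=[{"dx": 0.6, "dy": -0.47, "dz": 0, "rx": 0, "ry": 0, "rz": 0}, {"dx": 0.6, "dy": -0.47, "dz": 0, "rx": 0, "ry": 0, "rz": 0}, {"dx": 0.6, "dy": -0.47, "dz": 0, "rx": 0, "ry": 0, "rz": 0}, {"dx": 0.6, "dy": -0.47, "dz": 0, "rx": 0, "ry": 0, "rz": 0}, {"dx": 0.6, "dy": -0.47, "dz": 0, "rx": 0, "ry": 0, "rz": 0}])

```text
t: 1.35
eef_pos: [0.4265, -0.2824, 0.4047]
orientation: [0.992, 0.125, -0.0, -0.0]
contact_force: [0.3, 0.4, 0.6]
width: 0.0002
grasp_force: 0.0
```

>>> arm_command(commands=[{"dx": 0.6, "dy": -0.47, "dz": 0, "rx": 0, "ry": 0, "rz": 0}, {"dx": 0.6, "dy": -0.47, "dz": 0, "rx": 0, "ry": 0, "rz": 0}, {"dx": 0.6, "dy": -0.47, "dz": 0, "rx": 0, "ry": 0, "rz": 0}, {"dx": 0.6, "dy": -0.47, "dz": 0, "rx": 0, "ry": 0, "rz": 0}, {"dx": 0.6, "dy": -0.47, "dz": 0, "rx": 0, "ry": 0, "rz": 0}])

```text
t: 1.98
eef_pos: [0.5654, -0.1014, 0.4047]
orientation: [0.992, 0.125, -0.0, -0.0]
contact_force: [0.5, 0.7, -1.1]
width: 0.0004
grasp_force: 0.0
```

>>> arm_command(commands=[{"dx": 0.47, "dy": -0.32, "dz": 0, "rx": 0, "ry": 0, "rz": 0}, {"dx": 0, "dy": 0, "dz": 0, "rx": 0, "ry": 0, "rz": 0}])

```text
t: 2.22
eef_pos: [0.5883, -0.0743, 0.4044]
orientation: [0.992, 0.128, 0.0, -0.001]
contact_force: [-0.2, -0.7, 0.6]
width: 0.0008
grasp_force: 0.0
```

```bash
python3 go.py 0.588 -0.0785 0.08
```

```text
t 2.225 tip [ 0.5883 -0.0739  0.2144] f [-0.15 -0.67  0.62] z axis [-1.0e-04  1.8e-03 -1.0e+00]
units [-0.024  0.071  2.241] rotvec5deg to vertical [-0.02  -0.004  0.   ]
```

>>> arm_command(commands=[{"dx": -0.02, "dy": 0.07, "dz": 0.6, "rx": 0, "ry": 0, "rz": 0}, {"dx": 0, "dy": 0, "dz": 0.7, "rx": 0, "ry": 0, "rz": 0}, {"dx": 0, "dy": 0, "dz": 0.65, "rx": 0, "ry": 0, "rz": 0}, {"dx": 0, "dy": 0, "dz": 0, "rx": 0, "ry": 0, "rz": 0}])

```text
t: 2.72
eef_pos: [0.5857, -0.0833, 0.2851]
orientation: [0.992, 0.124, -0.003, -0.001]
contact_force: [-0.8, 1.2, 0.3]
width: 0.0003
grasp_force: 0.0
```

```bash
python3 go.py 0.588 -0.0785 0.078; python3 - <<'E'
from plant import *
import cv2,numpy as np
f=lambda i:np.clip(255*(i/255.)**.6,0,255).astype(np.uint8)
a=get_image("side")["image"][150:290,240:400];b=get_image("top")["image"][130:270,290:450]
cv2.imwrite("pics/c1.png",np.hstack([cv2.resize(f(x),(400,350),interpolation=cv2.INTER_CUBIC) for x in(a,b)]))
E
```

```text
t 2.725 tip [ 0.5844 -0.0832  0.0951] f [-0.81  1.21  0.3 ] z axis [-6.9e-03  4.0e-04 -1.0e+00]
units [ 0.059 -0.067  0.285] rotvec5deg to vertical [-0.024  0.076  0.   ]
```

View pics/c1.png

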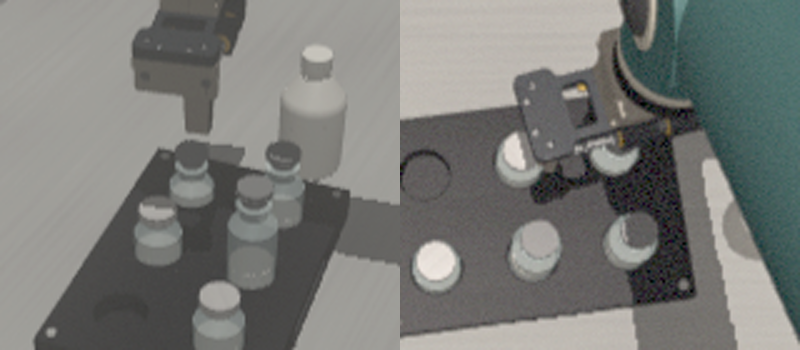

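The closed fingertip at side-crop (198,130) hovers just above the short stopper at (190,155), and all vials are standing. I'll re-measure now that the arm has settled.

>>> arm_command(commands=[{"dx": 0, "dy": 0, "dz": 0, "rx": 0, "ry": 0, "rz": 0}, {"dx": 0, "dy": 0, "dz": 0, "rx": 0, "ry": 0, "rz": 0}])

```text
t: 3.08
eef_pos: [0.5882, -0.0832, 0.2893]
orientation: [0.992, 0.124, 0.001, 0.0]
contact_force: [0.2, -0.3, 1.0]
width: 0.0008
grasp_force: 0.0
```

```bash
python3 go.py 0.588 -0.0785 0.078
```

```text
t 3.075 tip [ 0.5887 -0.0833  0.0993] f [ 0.23 -0.28  0.98] z axis [ 2.6e-03 -5.0e-04 -1.0e+00]
units [ 0.016 -0.076  0.354] rotvec5deg to vertical [ 0.013 -0.027  0.   ]
```

>>> arm_command(commands=[{"dx": 0, "dy": -0.07, "dz": 0.1, "rx": 0, "ry": 0, "rz": 0}, {"dx": 0, "dy": 0, "dz": 0, "rx": 0, "ry": 0, "rz": 0}, {"dx": 0, "dy": 0, "dz": 0, "rx": 0, "ry": 0, "rz": 0}, {"dx": 0, "dy": 0, "dz": 0, "rx": 0, "ry": 0, "rz": 0}])

```text
t: 3.58
eef_pos: [0.5868, -0.0791, 0.2816]
orientation: [0.992, 0.125, -0.0, 0.0]
contact_force: [-0.5, 0.1, 0.1]
width: 0.0003
grasp_force: 0.0
```

```bash
python3 go.py 0.588 -0.0785 0.078
```

```text
t 3.575 tip [ 0.5868 -0.0791  0.0916] f [-0.52  0.11  0.11] z axis [-1.e-04 -1.e-04 -1.e+00]
units [ 0.022 -0.005  0.227] rotvec5deg to vertical [ 0.     0.001 -0.   ]
```

>>> arm_command(commands=[{"dx": 0, "dy": 0, "dz": 0, "rx": 0, "ry": 0, "rz": 0}, {"dx": 0, "dy": 0, "dz": 0, "rx": 0, "ry": 0, "rz": 0}])

```text
t: 3.82
eef_pos: [0.5868, -0.0791, 0.2817]
orientation: [0.992, 0.125, -0.0, 0.0]
contact_force: [-0.4, -0.1, 0.1]
width: 0.0005
grasp_force: 0.0
```

```bash
python3 go.py 0.588 -0.0785 0.078
```

```text
t 3.825 tip [ 0.5868 -0.0791  0.0917] f [-0.37 -0.06  0.05] z axis [-0. -0. -1.]
units [ 0.022 -0.004  0.228] rotvec5deg to vertical [ 0.  0. -0.]
```

>>> arm_command(commands=[{"dx": 0.01, "dy": 0, "dz": 0.1, "rx": 0, "ry": 0, "rz": 0}, {"dx": 0.01, "dy": 0, "dz": 0.1, "rx": 0, "ry": 0, "rz": 0}, {"dx": 0, "dy": 0, "dz": 0, "rx": 0, "ry": 0, "rz": 0}, {"dx": 0, "dy": 0, "dz": 0, "rx": 0, "ry": 0, "rz": 0}])

```text
t: 4.32
eef_pos: [0.5879, -0.0787, 0.2695]
orientation: [0.992, 0.125, -0.0, -0.0]
contact_force: [-0.4, 0.2, -0.1]
width: 0.0003
grasp_force: 0.0
```

>>> arm_command(commands=[{"dx": 0, "dy": 0, "dz": 0.03, "rx": 0, "ry": 0, "rz": 0}, {"dx": 0, "dy": 0, "dz": 0.03, "rx": 0, "ry": 0, "rz": 0}, {"dx": 0, "dy": 0, "dz": 0.03, "rx": 0, "ry": 0, "rz": 0}, {"dx": 0, "dy": 0, "dz": 0.03, "rx": 0, "ry": 0, "rz": 0}, {"dx": 0, "dy": 0, "dz": 0, "rx": 0, "ry": 0, "rz": 0}])

```text
t: 4.95
eef_pos: [0.5879, -0.0788, 0.2625]
orientation: [0.992, 0.125, 0.0, 0.0]
contact_force: [-0.8, -0.7, 2.7]
width: 0.0009
grasp_force: 1.2
```

>>> arm_command(commands=[{"dx": 0, "dy": 0, "dz": 0.025, "rx": 0, "ry": 0, "rz": 0}, {"dx": 0, "dy": 0, "dz": 0.025, "rx": 0, "ry": 0, "rz": 0}, {"dx": 0, "dy": 0, "dz": 0.025, "rx": 0, "ry": 0, "rz": 0}, {"dx": 0, "dy": 0, "dz": 0, "rx": 0, "ry": 0, "rz": 0}])

```text
t: 5.45
eef_pos: [0.588, -0.0788, 0.2578]
orientation: [0.992, 0.125, 0.0, -0.0]
contact_force: [-0.2, -0.2, 1.8]
width: 0.0005
grasp_force: 1.2
```

>>> arm_command(commands=[{"dx": 0, "dy": 0, "dz": 0.015, "rx": 0, "ry": 0, "rz": 0}, {"dx": 0, "dy": 0, "dz": 0, "rx": 0, "ry": 0, "rz": 0}, {"dx": 0, "dy": 0, "dz": 0, "rx": 0, "ry": 0, "rz": 0}])

```text
t: 5.82
eef_pos: [0.5879, -0.0788, 0.257]
orientation: [0.992, 0.125, 0.0, 0.0]
contact_force: [-0.2, 0.5, 2.2]
width: 0.0006
grasp_force: 1.2
```

>>> arm_command(commands=[{"dx": 0, "dy": 0, "dz": 0.015, "rx": 0, "ry": 0, "rz": 0}, {"dx": 0, "dy": 0, "dz": 0, "rx": 0, "ry": 0, "rz": 0}, {"dx": 0, "dy": 0, "dz": 0, "rx": 0, "ry": 0, "rz": 0}])

```text
t: 6.2
eef_pos: [0.5879, -0.0788, 0.2563]
orientation: [0.992, 0.125, 0.0, 0.0]
contact_force: [-0.4, 0.1, 4.5]
width: 0.0008
grasp_force: 2.4
```

>>> arm_command(commands=[{"dx": 0, "dy": 0, "dz": 0.01, "rx": 0, "ry": 0, "rz": 0}, {"dx": 0, "dy": 0, "dz": 0, "rx": 0, "ry": 0, "rz": 0}, {"dx": 0, "dy": 0, "dz": 0, "rx": 0, "ry": 0, "rz": 0}])

```text
t: 6.58
eef_pos: [0.588, -0.0788, 0.2559]
orientation: [0.992, 0.125, 0.0, 0.0]
contact_force: [-2.2, -0.3, 6.5]
width: 0.0005
grasp_force: 3.2
```

>>> arm_command(commands=[{"dx": 0, "dy": 0, "dz": 0.01, "rx": 0, "ry": 0, "rz": 0}, {"dx": 0, "dy": 0, "dz": 0, "rx": 0, "ry": 0, "rz": 0}, {"dx": 0, "dy": 0, "dz": 0, "rx": 0, "ry": 0, "rz": 0}])

```text
t: 6.95
eef_pos: [0.588, -0.0787, 0.2555]
orientation: [0.992, 0.125, 0.0, 0.0]
contact_force: [-2.5, -0.2, 7.6]
width: 0.0002
grasp_force: 4.0
```

Short is home: the force climbs at about 4 N/mm, well past the friction level. I'll lift and move to the middle vial.

>>> arm_command(commands=[{"dx": 0, "dy": 0, "dz": -0.05, "rx": 0, "ry": 0, "rz": 0}, {"dx": 0, "dy": 0, "dz": -0.3, "rx": 0, "ry": 0, "rz": 0}, {"dx": 0, "dy": 0, "dz": -0.4, "rx": 0, "ry": 0, "rz": 0}, {"dx": 0, "dy": 0, "dz": -0.2, "rx": 0, "ry": 0, "rz": 0}, {"dx": 0, "dy": 0, "dz": 0, "rx": 0, "ry": 0, "rz": 0}])

```text
t: 7.58
eef_pos: [0.5881, -0.0788, 0.3131]
orientation: [0.992, 0.124, 0.001, 0.0]
contact_force: [1.2, 0.1, -0.1]
width: 0.0003
grasp_force: 0.0
```

```bash
python3 go.py 0.5088 -0.0876 0.112
```

```text
t 7.575 tip [ 0.5885 -0.0789  0.1231] f [ 1.22  0.12 -0.08] z axis [ 2.e-03 -4.e-04 -1.e+00]
units [-1.318 -0.184  0.182] rotvec5deg to vertical [ 0.01  -0.021  0.   ]
```

>>> arm_command(commands=[{"dx": -0.4, "dy": -0.06, "dz": 0, "rx": 0, "ry": 0, "rz": 0}, {"dx": -0.5, "dy": -0.07, "dz": 0, "rx": 0, "ry": 0, "rz": 0}, {"dx": -0.41, "dy": -0.05, "dz": 0, "rx": 0, "ry": 0, "rz": 0}, {"dx": 0, "dy": 0, "dz": 0, "rx": 0, "ry": 0, "rz": 0}, {"dx": 0, "dy": 0, "dz": 0, "rx": 0, "ry": 0, "rz": 0}])

```text
t: 8.2
eef_pos: [0.5097, -0.0877, 0.3118]
orientation: [0.992, 0.125, 0.0, -0.0]
contact_force: [1.0, 0.2, 0.2]
width: 0.0005
grasp_force: 0.0
```

>>> arm_command(commands=[{"dx": 0, "dy": 0, "dz": 0.18, "rx": 0, "ry": 0, "rz": 0}, {"dx": 0, "dy": 0, "dz": 0, "rx": 0, "ry": 0, "rz": 0}, {"dx": 0, "dy": 0, "dz": 0, "rx": 0, "ry": 0, "rz": 0}])

```text
t: 8.57
eef_pos: [0.5093, -0.0876, 0.3007]
orientation: [0.992, 0.125, -0.0, -0.0]
contact_force: [0.7, 0.7, -0.6]
width: 0.0005
grasp_force: 0.0
```

```bash
python3 go.py 0.5088 -0.0876 0.098; python3 - <<'E'
from plant import *
import cv2,numpy as np
f=lambda i:np.clip(255*(i/255.)**.6,0,255).astype(np.uint8)
a=get_image("side")["image"][150:290,240:400];b=get_image("top")["image"][130:270,290:450]
cv2.imwrite("pics/c2.png",np.hstack([cv2.resize(f(x),(400,350),interpolation=cv2.INTER_CUBIC) for x in(a,b)]))
E
```

```text
t 8.575 tip [ 0.5091 -0.0875  0.1107] f [ 0.73  0.72 -0.59] z axis [-7.e-04  3.e-04 -1.e+00]
units [-0.008 -0.001  0.212] rotvec5deg to vertical [-0.005  0.007  0.   ]
```

View pics/c2.png

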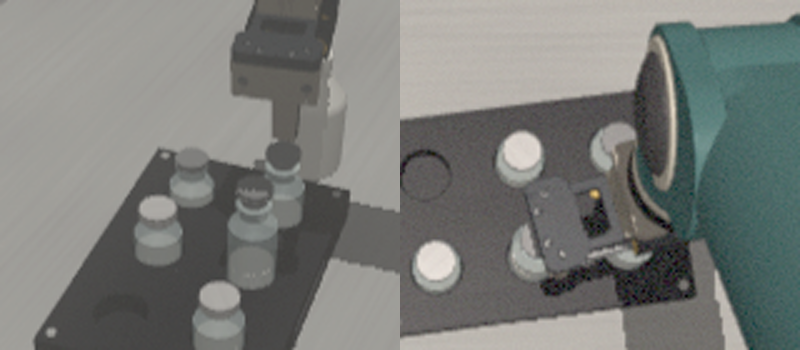

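Side crop: the short stopper at (191,160) is now seated with no gap, and the fingertip at (285,135) is right above the middle stopper. Now pressing it.

>>> arm_command(commands=[{"dx": 0, "dy": 0, "dz": 0.1, "rx": 0, "ry": 0, "rz": 0}, {"dx": 0, "dy": 0, "dz": 0.1, "rx": 0, "ry": 0, "rz": 0}, {"dx": 0, "dy": 0, "dz": 0, "rx": 0, "ry": 0, "rz": 0}, {"dx": 0, "dy": 0, "dz": 0, "rx": 0, "ry": 0, "rz": 0}])

```text
t: 9.18
eef_pos: [0.5091, -0.0877, 0.2891]
orientation: [0.992, 0.125, -0.0, -0.0]
contact_force: [-0.1, -0.4, 0.2]
width: 0.0006
grasp_force: 0.0
```

>>> arm_command(commands=[{"dx": 0, "dy": 0, "dz": 0.03, "rx": 0, "ry": 0, "rz": 0}, {"dx": 0, "dy": 0, "dz": 0.03, "rx": 0, "ry": 0, "rz": 0}, {"dx": 0, "dy": 0, "dz": 0.03, "rx": 0, "ry": 0, "rz": 0}, {"dx": 0, "dy": 0, "dz": 0.03, "rx": 0, "ry": 0, "rz": 0}, {"dx": 0, "dy": 0, "dz": 0, "rx": 0, "ry": 0, "rz": 0}])

```text
t: 9.8
eef_pos: [0.5091, -0.0877, 0.282]
orientation: [0.992, 0.125, 0.0, 0.0]
contact_force: [-0.8, 0.2, 2.1]
width: 0.0003
grasp_force: 1.2
```

>>> arm_command(commands=[{"dx": 0, "dy": 0, "dz": 0.025, "rx": 0, "ry": 0, "rz": 0}, {"dx": 0, "dy": 0, "dz": 0.025, "rx": 0, "ry": 0, "rz": 0}, {"dx": 0, "dy": 0, "dz": 0.025, "rx": 0, "ry": 0, "rz": 0}, {"dx": 0, "dy": 0, "dz": 0, "rx": 0, "ry": 0, "rz": 0}, {"dx": 0, "dy": 0, "dz": 0, "rx": 0, "ry": 0, "rz": 0}])

```text
t: 10.42
eef_pos: [0.5091, -0.0877, 0.2774]
orientation: [0.992, 0.125, 0.0, 0.0]
contact_force: [-0.7, -0.7, 2.6]
width: 0.0002
grasp_force: 1.0
```

>>> arm_command(commands=[{"dx": 0, "dy": 0, "dz": 0.015, "rx": 0, "ry": 0, "rz": 0}, {"dx": 0, "dy": 0, "dz": 0, "rx": 0, "ry": 0, "rz": 0}, {"dx": 0, "dy": 0, "dz": 0, "rx": 0, "ry": 0, "rz": 0}])

```text
t: 10.8
eef_pos: [0.5091, -0.0878, 0.2766]
orientation: [0.992, 0.125, 0.0, 0.0]
contact_force: [0.5, -0.1, 3.6]
width: 0.0004
grasp_force: 1.7
```

>>> arm_command(commands=[{"dx": 0, "dy": 0, "dz": 0.015, "rx": 0, "ry": 0, "rz": 0}, {"dx": 0, "dy": 0, "dz": 0, "rx": 0, "ry": 0, "rz": 0}, {"dx": 0, "dy": 0, "dz": 0, "rx": 0, "ry": 0, "rz": 0}])

```text
t: 11.18
eef_pos: [0.5091, -0.0877, 0.2759]
orientation: [0.992, 0.125, 0.0, 0.0]
contact_force: [-1.0, -0.8, 6.3]
width: 0.0003
grasp_force: 3.1
```

>>> arm_command(commands=[{"dx": 0, "dy": 0, "dz": 0.012, "rx": 0, "ry": 0, "rz": 0}, {"dx": 0, "dy": 0, "dz": 0, "rx": 0, "ry": 0, "rz": 0}, {"dx": 0, "dy": 0, "dz": 0, "rx": 0, "ry": 0, "rz": 0}])

```text
t: 11.55
eef_pos: [0.5092, -0.0877, 0.2755]
orientation: [0.992, 0.125, 0.0, 0.0]
contact_force: [-1.9, -0.3, 8.0]
width: 0.0006
grasp_force: 4.0
```

>>> arm_command(commands=[{"dx": 0, "dy": 0, "dz": -0.05, "rx": 0, "ry": 0, "rz": 0}, {"dx": 0, "dy": 0, "dz": -0.3, "rx": 0, "ry": 0, "rz": 0}, {"dx": 0, "dy": 0, "dz": -0.4, "rx": 0, "ry": 0, "rz": 0}, {"dx": 0, "dy": 0, "dz": -0.2, "rx": 0, "ry": 0, "rz": 0}, {"dx": 0, "dy": 0, "dz": 0, "rx": 0, "ry": 0, "rz": 0}])

```text
t: 12.18
eef_pos: [0.5093, -0.0878, 0.3329]
orientation: [0.992, 0.124, 0.001, 0.0]
contact_force: [-0.0, -0.8, 0.8]
width: 0.0002
grasp_force: 0.0
```

```bash
python3 go.py 0.4998 -0.0081 0.132
```

```text
t 12.175 tip [ 0.5096 -0.0879  0.1429] f [-0.05 -0.79  0.8 ] z axis [ 2.e-03 -5.e-04 -1.e+00]
units [ 0.175 -1.326  0.181] rotvec5deg to vertical [ 0.012 -0.02   0.   ]
```

Middle is home: 8 N, same end height as the short one plus 20 mm. Next is the tall vial.

>>> arm_command(commands=[{"dx": 0.05, "dy": -0.4, "dz": 0, "rx": 0, "ry": 0, "rz": 0}, {"dx": 0.07, "dy": -0.5, "dz": 0, "rx": 0, "ry": 0, "rz": 0}, {"dx": 0.06, "dy": -0.43, "dz": 0, "rx": 0, "ry": 0, "rz": 0}, {"dx": 0, "dy": 0, "dz": 0, "rx": 0, "ry": 0, "rz": 0}, {"dx": 0, "dy": 0, "dz": 0, "rx": 0, "ry": 0, "rz": 0}])

```text
t: 12.8
eef_pos: [0.4998, -0.0087, 0.3315]
orientation: [0.992, 0.124, -0.0, 0.0]
contact_force: [-0.5, -0.3, -0.8]
width: 0.0004
grasp_force: 0.0
```

>>> arm_command(commands=[{"dx": 0, "dy": 0, "dz": 0.18, "rx": 0, "ry": 0, "rz": 0}, {"dx": 0, "dy": 0, "dz": 0, "rx": 0, "ry": 0, "rz": 0}, {"dx": 0, "dy": 0, "dz": 0, "rx": 0, "ry": 0, "rz": 0}, {"dx": 0, "dy": 0, "dz": 0, "rx": 0, "ry": 0, "rz": 0}])

```text
t: 13.3
eef_pos: [0.4999, -0.0079, 0.3212]
orientation: [0.992, 0.124, 0.0, 0.0]
contact_force: [0.3, 0.1, -0.2]
width: 0.0006
grasp_force: 0.0
```

```bash
python3 go.py 0.4998 -0.0081 0.118; python3 - <<'E'
from plant import *
import cv2,numpy as np
f=lambda i:np.clip(255*(i/255.)**.6,0,255).astype(np.uint8)
a=get_image("side")["image"][150:290,240:400];b=get_image("top")["image"][130:270,290:450]
cv2.imwrite("pics/c3.png",np.hstack([cv2.resize(f(x),(400,350),interpolation=cv2.INTER_CUBIC) for x in(a,b)]))
E
```

```text
t 13.3 tip [ 0.5    -0.0079  0.1312] f [ 0.32  0.13 -0.24] z axis [ 2.e-04 -0.e+00 -1.e+00]
units [-0.003  0.003  0.22 ] rotvec5deg to vertical [ 0.001 -0.002  0.   ]
```

View pics/c3.png

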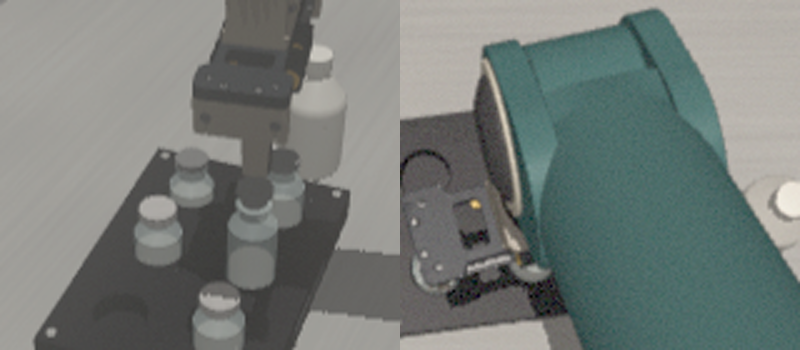

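The short and middle stoppers (191,160) and (285,162) are seated, and the fingertip at (256,170) is right above the tall stopper at (255,192). Now pressing.

>>> arm_command(commands=[{"dx": 0, "dy": 0, "dz": 0.1, "rx": 0, "ry": 0, "rz": 0}, {"dx": 0, "dy": 0, "dz": 0.1, "rx": 0, "ry": 0, "rz": 0}, {"dx": 0, "dy": 0, "dz": 0, "rx": 0, "ry": 0, "rz": 0}, {"dx": 0, "dy": 0, "dz": 0, "rx": 0, "ry": 0, "rz": 0}])

```text
t: 13.9
eef_pos: [0.4999, -0.0077, 0.3091]
orientation: [0.992, 0.125, -0.0, -0.0]
contact_force: [0.5, 1.1, -0.3]
width: 0.0004
grasp_force: 0.0
```

>>> arm_command(commands=[{"dx": 0, "dy": 0, "dz": 0.03, "rx": 0, "ry": 0, "rz": 0}, {"dx": 0, "dy": 0, "dz": 0.03, "rx": 0, "ry": 0, "rz": 0}, {"dx": 0, "dy": 0, "dz": 0.03, "rx": 0, "ry": 0, "rz": 0}, {"dx": 0, "dy": 0, "dz": 0.03, "rx": 0, "ry": 0, "rz": 0}, {"dx": 0, "dy": 0, "dz": 0, "rx": 0, "ry": 0, "rz": 0}])

```text
t: 14.52
eef_pos: [0.4999, -0.0077, 0.302]
orientation: [0.992, 0.125, 0.0, 0.0]
contact_force: [-0.6, -0.1, 2.7]
width: 0.0003
grasp_force: 1.2
```

>>> arm_command(commands=[{"dx": 0, "dy": 0, "dz": 0.025, "rx": 0, "ry": 0, "rz": 0}, {"dx": 0, "dy": 0, "dz": 0.025, "rx": 0, "ry": 0, "rz": 0}, {"dx": 0, "dy": 0, "dz": 0.025, "rx": 0, "ry": 0, "rz": 0}, {"dx": 0, "dy": 0, "dz": 0, "rx": 0, "ry": 0, "rz": 0}, {"dx": 0, "dy": 0, "dz": 0, "rx": 0, "ry": 0, "rz": 0}])

```text
t: 15.15
eef_pos: [0.4999, -0.0077, 0.2974]
orientation: [0.992, 0.125, 0.0, 0.0]
contact_force: [-0.0, -0.5, 2.7]
width: 0.0006
grasp_force: 1.0
```

>>> arm_command(commands=[{"dx": 0, "dy": 0, "dz": 0.015, "rx": 0, "ry": 0, "rz": 0}, {"dx": 0, "dy": 0, "dz": 0, "rx": 0, "ry": 0, "rz": 0}, {"dx": 0, "dy": 0, "dz": 0, "rx": 0, "ry": 0, "rz": 0}])

```text
t: 15.52
eef_pos: [0.4999, -0.0077, 0.2966]
orientation: [0.992, 0.125, 0.0, 0.0]
contact_force: [0.5, -0.4, 3.4]
width: 0.0007
grasp_force: 1.7
```

>>> arm_command(commands=[{"dx": 0, "dy": 0, "dz": 0.015, "rx": 0, "ry": 0, "rz": 0}, {"dx": 0, "dy": 0, "dz": 0, "rx": 0, "ry": 0, "rz": 0}, {"dx": 0, "dy": 0, "dz": 0, "rx": 0, "ry": 0, "rz": 0}])

```text
t: 15.9
eef_pos: [0.4999, -0.0077, 0.2959]
orientation: [0.992, 0.125, 0.0, 0.0]
contact_force: [-0.9, -0.8, 6.9]
width: 0.0004
grasp_force: 3.1
```

>>> arm_command(commands=[{"dx": 0, "dy": 0, "dz": 0.012, "rx": 0, "ry": 0, "rz": 0}, {"dx": 0, "dy": 0, "dz": 0, "rx": 0, "ry": 0, "rz": 0}, {"dx": 0, "dy": 0, "dz": 0, "rx": 0, "ry": 0, "rz": 0}])

```text
t: 16.27
eef_pos: [0.5, -0.0077, 0.2955]
orientation: [0.992, 0.125, 0.0, 0.0]
contact_force: [-1.1, 0.5, 8.6]
width: 0.0001
grasp_force: 4.0
```

>>> arm_command(commands=[{"dx": 0, "dy": 0, "dz": -0.05, "rx": 0, "ry": 0, "rz": 0}, {"dx": 0, "dy": 0, "dz": -0.3, "rx": 0, "ry": 0, "rz": 0}, {"dx": 0, "dy": 0, "dz": -0.6, "rx": 0, "ry": 0, "rz": 0}, {"dx": 0, "dy": 0, "dz": -0.6, "rx": 0, "ry": 0, "rz": 0}, {"dx": 0, "dy": 0, "dz": -0.3, "rx": 0, "ry": 0, "rz": 0}])

```text
t: 16.9
eef_pos: [0.4997, -0.0076, 0.4072]
orientation: [0.992, 0.125, 0.0, 0.0]
contact_force: [-0.1, -0.9, -0.3]
width: 0.0005
grasp_force: 0.0
```

>>> arm_command(commands=[{"dx": 0, "dy": 0, "dz": 0, "rx": 0, "ry": 0, "rz": 0}, {"dx": 0, "dy": 0, "dz": 0, "rx": 0, "ry": 0, "rz": 0}, {"dx": 0, "dy": 0, "dz": 0, "rx": 0, "ry": 0, "rz": 0}])

```text
t: 17.27
eef_pos: [0.4995, -0.0078, 0.4047]
orientation: [0.992, 0.125, -0.001, -0.0]
contact_force: [0.6, 0.8, -0.5]
width: 0.0005
grasp_force: 0.0
```

```bash
python3 - <<'E'
from plant import *
import cv2,numpy as np
a=get_image("side")["image"][160:320,220:420]
cv2.imwrite("pics/c4.png",cv2.resize(np.clip(255*(a/255.)**.6,0,255).astype(np.uint8),(750,600),interpolation=cv2.INTER_CUBIC))
E
```

```text
(no output)
```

View pics/c4.png

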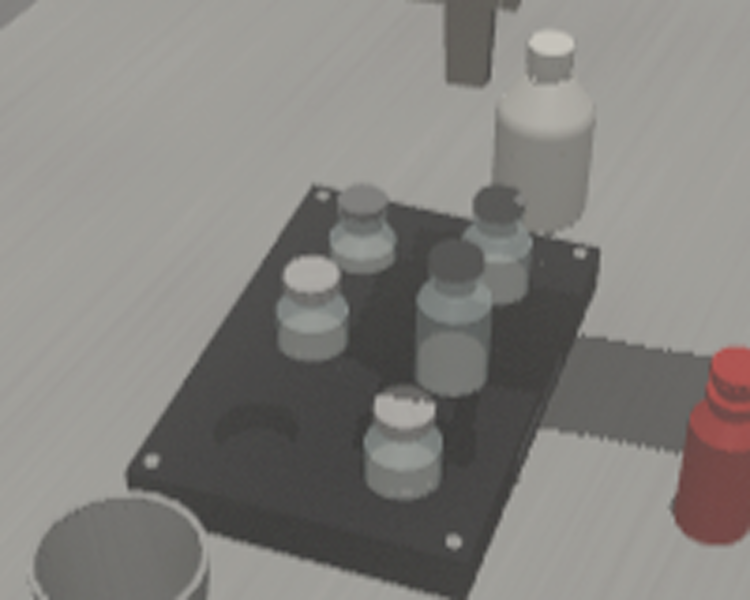

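All three stoppers, at (362,205), (499,205) and (456,265), are seated with no gap. All vials are standing, and the capped vials, beaker, bottle and red vial are where they were. The gripper is clear.

```bash
python3 -c "
from plant import *
print(sign_off())"
```

```text
the job is handed in; nothing more can be done
None
```

All three stoppers were tapped fully home in the order short, middle, tall, with measured force peaking at about 9 N; nothing else was touched, and the job was handed in at about 17 s.

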